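Lengthen the fork-headed prop by one hole

ROBOT

A 6-joint arm with a two-finger parallel gripper is mounted at the origin on a cart in front of the work surface, level with it; the furniture and walls round the work are solid. World frame = base frame: x ahead of the robot, y to its left, z up, the work surface at z = 0. Lengths are in m, angles in rad, forces in N, time in s.
With the tool pointing down it reaches from about 0.275 to 0.85 m from the base axis. Payload 19 kg.
Tool frame: the origin (TCP) lies midway between the tips of the shut fingers; the grasp point (between the pads) lies 19 mm behind it; z points along the fingers, y is the line along which they close (so a half turn about z gives the same grasp; the last joint's range is limited). The gripper opens to 85 mm and grips with 20 to 120 N. Pads are 22 mm wide; open, the fingers measure 114 mm over their backs; the gripper's body (76 mm by 85 mm) begins 54 mm behind the grasp point. The pads swing forward as they close: fully open they stand 13 mm farther back than shut.
Start: joints at [-1.471, 0.15, 1.437, -0, 1.554, -0.134], TCP at [0.133, -0.559, 0.231] pointing down, gripper open.
Joint ranges: [-2.8, 2.8], [-0.68, 2.1], [0.12, 2.68], [-1.39, 4.53], [0.16, 2.79], [-2.81, 2.81]. Speed limits (rad/s): [1.89, 1.89, 2.22, 3.01, 3.01, 3.01].

INTERFACE

Orientations are given as a unit quaternion [w, x, y, z].
In Python, from workcell import monitor, grab_frame, order gives the robot as it stands. The module is installed in compiled form; this text tells all that it offers.
- The arm moves only by the shell command python3 -m handwheel 'ROWS' [FORCE]. ROWS is JSON, a list of rows, each an object of numbers: "tx", "ty", "tz": the shift along the tool's x, y, z in mm; "rx", "ry", "rz": the turn, a rotation vector about the tool's x, y, z in degrees; "grip": the opening, from 0 (shut) to 1 (fully open). In form: [{"tx": .., "ty": .., "tz": .., "rx": .., "ry": .., "rz": .., "grip": ..}, ...]. A call has 1 to 10 rows; each row is the pose to reach, as a shift and turn from the pose commanded when the call began, along the tool's axes at that moment; what a row does not reach only later rows make up. A row lasts 1/10 s, in which the tool goes at most 50 mm and 8.59 degrees, less where a joint would pass 70% of its speed; a pose out of reach is approached as far as the arm can. A call with a gripper value outside its range is refused whole. The fingers move at their own pace and stop on an object; FORCE is the grip in N (left out, the last holds). Time passes only in rows, so rows that repeat a pose let the fingers close. It gives the time, the measured TCP pose, the force, the opening and the grip force at its end, in the units of the state.
- monitor.state(): the state, without advancing time (a new reading comes with each control period).
- grab_frame(name): name is "side" or "top" or "wrist"; returns a dict with "image" (384x512x3 uint8, blue, green, red), "depth" (384x512 float32, m along the optical axis (not along the pixel's ray), 0 where there is no reading), "intrinsics" (3x3 intrinsics, pixels), "origin" and "rotation" of the camera in the world. Camera axes: x right, y up, looking along -z (the intrinsics and any distortion apply to the point x, -y, -z); pixel columns grow to the right and rows downward; lengths in m; the calibration is good to about 2 mm. A picture is of the moment at which its call begins.
- order.job_done(): hands the job in; it is judged then, once.
The state is a dict: "time": time; "joint_positions": joint angles; "qvel": joint speeds; "joint_torque": joint torques, N m; "tcp_pos": TCP position; "tool_rot": TCP orientation; "contact_force": force on the tool from outside, world axes, zero at the start; "wrist_torque": the same for the moment, N m; "width": opening from 0.0 (shut) to 1.0 (fully open); "finger_force": force on a finger pad.
Only numpy, scipy, OpenCV 4.12 (cv2) and the standard library are available. Lean on these libraries where they do the work, as an engineer would, in place of code of your own. Each camera call takes 0.05 s, during which the arm holds its last target. There are 200 camera calls.

TASK

Two telescoping props lie in cradles on the bench. Lengthen the one with the fork head: draw its inner tube out until the sprung button, now hidden under the wall of the outer tube, pops up through the next hole, then let go. Leave the other prop, with the flat square pad, as it is.

Things in the scene. Friction and masses are not known exactly. Their poses are not given: they have to be found in the camera images.
- fork_grip (a point): Grip point on the axis of the fork prop's bare steel inner tube (30 mm square, level, axis 42 mm above the bench); moves with it. Its x axis lies along the tube, pointing into the outer tube: draw out along minus x. Bare tube runs 37 mm to the head along minus x (crossbar 66 wide, 28 high, two 38 mm prongs), and along plus x to the outer tube's mouth 38 mm plus the joint value.
- fork_next_hole (a point): Middle of the three round 16 mm holes, 50 mm apart in line, in the top of the fork prop's outer tube (grey, 40 mm square, 200 mm long, top 62 mm above the bench, fixed on a 210 x 90 x 6 mm base plate). The point is the hole's centre at the top face; x axis along the tube, as above. The button must come up here.
- fork_tube (a joint): How far the fork prop's inner tube is drawn out, m: the button is under a hole at 0.000, 0.050 and 0.100. It starts between 0.010 and 0.032, so the next hole outward is the middle one, at 0.050. It slides with 2 to 5 N and stays where it is left; once the button is up in a hole it can move only about 2 mm either way.
- fork_button (a joint): The fork prop's brass button, 12 mm across, on top of its inner tube: 0 m when sprung fully up (5 mm proud of the outer tube's top), about 0.009 m while held down under the wall. A spring of 2 to 4 N lifts it by itself when it comes under a hole.
- pad_tube (a joint): How far the inner tube of the other prop is drawn out, in m. This prop is the same but ends in a flat upright square pad 62 x 56 mm; it is locked at 0.000 with its button up in a hole, and shall stay so.

How it is judged:
At the end, for the whole second after the job is handed in: The fork-headed prop's inner tube is drawn out to the middle hole (0.050 m, within 6 mm) and its button has sprung up through that hole (within 3 mm of fully up) (value of joint fork_tube between 0.044 and 0.056 m and value of joint fork_button below 0.003 m); the robot touches nothing.
It fails at once if the flat-pad prop's tube is shifted by more than 8 mm (value of joint pad_tube above 0.008 m or value of joint pad_tube below -0.008 m).
It also fails if it takes over 29 s, if anything falls off the work surface, if the arm or the gripper's body presses on something with over 40 N, if the wrist force passes 120 N, or if a joint passes its speed limit or range.

## Working session

There is one attempt and no reset: what is moved stays moved. The work goes in short steps, Python scripts to look and compute and a shell command to move; the robot and the scene stay as the last step left them, time stands still between calls to the robot, and variables do not carry over. Pictures are saved under pics/ and viewed, at most 10 in all, crops included, and the job is handed in when it is done.

```bash
mkdir -p pics; cat > h.py <<'E'
import numpy as np, cv2
from workcell import monitor, grab_frame, order
def save(n,f): cv2.imwrite(f'pics/{n}.png',f['image'])
def pts(f):
    d=f['depth'];K=f['intrinsics'];v,u=np.mgrid[:d.shape[0],:d.shape[1]]
    c=np.stack([(u-K[0,2])/K[0,0]*d,-(v-K[1,2])/K[1,1]*d,-d],-1)
    return c@np.array(f['rotation']).T+np.array(f['origin'])
E
python3 - <<'E'
from h import *
import pickle
print(monitor.state())
F={n:grab_frame(n) for n in('top','side')}
pickle.dump(F,open('F.pkl','wb'))
cv2.imwrite('pics/a.png',F['top']['image']);cv2.imwrite('pics/b.png',F['side']['image'])
for n in F: print(n,F[n]['origin'],F[n]['rotation'],F[n]['intrinsics'],{k for k in F[n]})
E
```

```text
{'time': 0.0, 'joint_positions': array([-1.47098932e+00,  1.50956042e-01,  1.43798905e+00,  1.57601135e-05,
        1.55379048e+00, -1.33984183e-01]), 'qvel': array([ 1.03779364e-03,  7.14100352e-05, -1.02244839e-03, -6.79675081e-04,
       -6.96421271e-04, -1.36887215e-03]), 'joint_torque': array([-1.18272703e-03, -7.13045526e+01, -5.70870602e+01, -2.28087465e-04,
        8.91444302e-03,  2.82762221e-05]), 'tcp_pos': array([ 0.13318015, -0.55912794,  0.23071342]), 'tool_rot': array([-5.71243586e-04,  9.93175341e-01,  1.16629397e-01,  1.76426875e-05]), 'contact_force': array([-0.81162152,  0.12692145,  0.37383359]), 'wrist_torque': array([-0.04066272,  0.01093012, -0.01572225]), 'finger_force': 0.0, 'width': 1.004695531764256}
top [ 0.57086038 -0.02131895  0.95929798] [ 0.71214027  0.02183856 -0.01545002 -0.70152734] [[360.51065617   0.         252.11596602]
 [  0.         360.51065617 192.69080266]
 [  0.           0.           1.        ]] {'intrinsics', 'origin', 'image', 'rotation', 'depth'}
side [ 0.24010859 -0.65689425  0.52151963] [ 0.83375219  0.48270082 -0.14194896 -0.22739326] [[395.20185794   0.         250.87908639]
 [  0.         395.20185794 193.29220035]
 [  0.           0.           1.        ]] {'intrinsics', 'origin', 'image', 'rotation', 'depth'}
```

View pics/a.png

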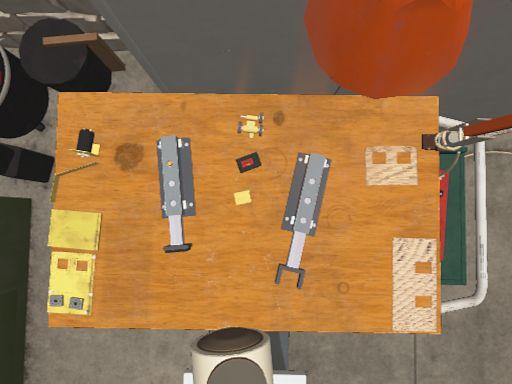

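View pics/b.png

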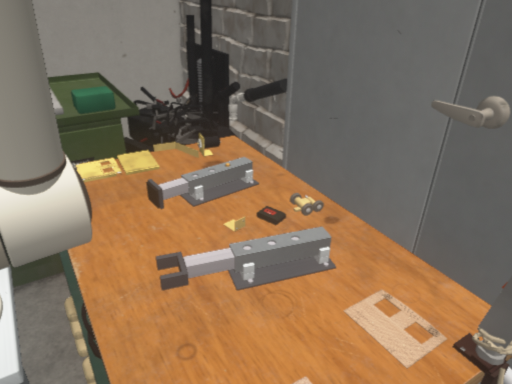

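The top view shows the fork prop with its outer tube from (318,155) to (300,232), bare tube to (293,265) and fork at (290,275). The pad prop is at (170,140)-(177,247). In the side view the fork prop is in front, at (160-335, 230-285).

```bash
cat > h.py <<'E'
import numpy as np, cv2
from scipy.spatial.transform import Rotation as R
from workcell import monitor, grab_frame, order
def rot(q): return R.from_quat(np.array(q)[[1,2,3,0]])
def pts(f):
    d=f['depth'];K=f['intrinsics'];v,u=np.mgrid[:d.shape[0],:d.shape[1]]
    c=np.stack([(u-K[0,2])/K[0,0]*d,-(v-K[1,2])/K[1,1]*d,-d],-1)
    return c@rot(f['rotation']).as_matrix().T+np.array(f['origin'])
def plane(f,u,v,z):
    K=f['intrinsics'];o=np.array(f['origin'])
    r=rot(f['rotation']).apply([(u-K[0,2])/K[0,0],-(v-K[1,2])/K[1,1],-1]);return o+r*(z-o[2])/r[2]
E
python3 - <<'E'
from h import *
import pickle
F=pickle.load(open('F.pkl','rb'));f=F['top'];P=pts(f)
hsv=cv2.cvtColor(f['image'],cv2.COLOR_BGR2HSV)
print('bench z',np.median(P[200:220,210:240,2]))
S=np.zeros(P.shape[:2],bool);S[150:290,270:335]=1
m=S&(P[...,2]>.03)&(P[...,2]<.08)
h=P[m];print(m.sum(),np.percentile(h[:,2],[5,25,50,75,95]))
# colour: bare tube is brighter
for n,mm in(('outer',m&(P[...,2]>.058)),('all',m)):
    q=P[mm];c=q.mean(0);w,V=np.linalg.eigh(np.cov((q-c)[:,:2].T));a=V[:,1]*-np.sign(V[0,1]);print(n,mm.sum(),c,a)
    s=(q-c)[:,:2]@a;print('extent',s.min(),s.max())
# profile along the axis
a=-a if a[0]<0 else a
n=np.array([-a[1],a[0]])
for s0 in np.arange(-.22,.22,.01):
    s=(P[...,:2]-c[:2])@a;b=m&(abs(s-s0)<.005)
    if b.sum():
        q=P[b];t=(q-c)[:,:2]@n;print(round(s0,3),b.sum(),'z',q[:,2].mean().round(4),'t',np.round([t.min(),t.mean(),t.max()],4),'v',np.median(hsv[b][:,2]),(c[:2]+a*s0+n*t.mean()).round(4))
o=f['image'][145:295,260:340];cv2.imwrite('pics/c.png',cv2.resize(o,None,fx=4,fy=4,interpolation=2))
E
```

```text
bench z 7.6507564190198e-05
2235 [0.04015843 0.05603434 0.05981335 0.06214275 0.06407193]
outer 1348 [ 0.60920405 -0.15295487  0.06167327] [-0.97727855  0.21195904]
extent -0.11223190797589805 0.21892105054303534
all 2235 [ 0.56514979 -0.14210708  0.05771814] [-0.97820864  0.20762431]
extent -0.15760205902268593 0.18015058177903306
-0.18 22 z 0.052 t [-0.0327  0.0002  0.0323] v 105.0 [ 0.3891 -0.1045]
-0.17 43 z 0.0522 t [-0.0334 -0.0015  0.0323] v 105.0 [ 0.3985 -0.1083]
-0.16 40 z 0.0531 t [-0.0334 -0.0014  0.0322] v 105.0 [ 0.4084 -0.1102]
-0.15 44 z 0.0524 t [-0.0338 -0.0021  0.0322] v 105.0 [ 0.418  -0.1131]
-0.14 92 z 0.0548 t [-0.0339 -0.0002  0.032 ] v 104.0 [ 0.4282 -0.1133]
-0.13 80 z 0.0526 t [-0.0338  0.0017  0.0319] v 131.0 [ 0.4383 -0.1134]
-0.12 55 z 0.0554 t [-0.0157  0.0003  0.0142] v 215.0 [ 0.4478 -0.1169]
-0.11 54 z 0.0553 t [-0.0158  0.0004  0.0141] v 215.0 [ 0.4576 -0.1189]
-0.1 52 z 0.0551 t [-0.0157  0.0007  0.0138] v 214.5 [ 0.4675 -0.1207]
-0.09 53 z 0.056 t [-0.0155  0.0001  0.0138] v 214.0 [ 0.4771 -0.1233]
-0.08 53 z 0.0551 t [-0.0161  0.      0.0138] v 2
[... 1026 characters left out ...]
z 0.0611 t [-0.0219 -0.0009  0.0182] v 160.0 [ 0.6334 -0.1576]
0.08 64 z 0.0604 t [-0.0214 -0.0008  0.0183] v 160.0 [ 0.6432 -0.1595]
0.09 72 z 0.0592 t [-0.0216 -0.0004  0.0183] v 162.0 [ 0.6531 -0.1612]
0.1 70 z 0.0608 t [-0.0216 -0.0003  0.0181] v 160.0 [ 0.6629 -0.1632]
0.11 70 z 0.0608 t [-0.0219 -0.0003  0.0182] v 159.0 [ 0.6727 -0.1652]
0.12 70 z 0.0606 t [-0.022  -0.0007  0.018 ] v 159.0 [ 0.6824 -0.1677]
0.13 76 z 0.0584 t [-0.0285 -0.0002  0.0259] v 159.0 [ 0.6923 -0.1693]
0.14 87 z 0.0568 t [-0.03    0.0009  0.026 ] v 159.0 [ 0.7023 -0.1702]
0.15 83 z 0.0568 t [-0.0296  0.0001  0.0258] v 159.0 [ 0.7119 -0.1732]
0.16 17 z 0.0608 t [-0.0166  0.002   0.0178] v 169.0 [ 0.7221 -0.1734]
```

View pics/c.png

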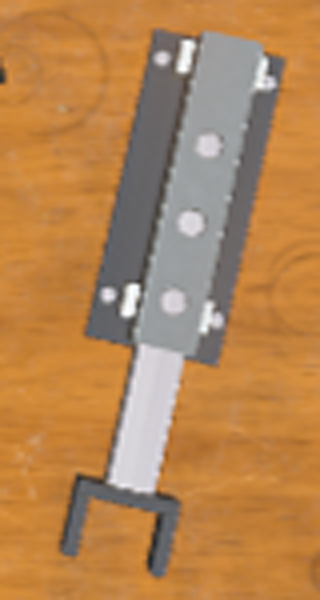

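The crop shows the three holes at about (208,146), (190,222) and (173,301), with no button visible, and the bare tube running from (160,350) to (132,490). Height and width checks agree: 62 and 40 mm for the outer tube, 56 and 30 mm for the bare tube. Next I'll work out the hover move.

```bash
cat >> h.py <<'E'
A=np.array([.9785,-.2065,0]);A/=np.linalg.norm(A)
def togo(p,ax=A):
    s=monitor.state();r=rot(s['tool_rot']);z=np.array([0,0,-1.]);T=np.stack([ax,np.cross(z,ax),z],1)
    print('shift mm',(r.inv().apply(np.array(p)-s['tcp_pos'])*1e3).round(1),'turn',(r.inv()*R.from_matrix(T)).as_rotvec(degrees=True).round(1))
E
python3 -c "
from h import *
togo([.479,-.1235,.16])"
```

```text
shift mm [ 437.4 -343.6   71.2] turn [-0.1  0.  25.3]
```

```bash
python3 -m handwheel '[{"tx":44,"ty":-34,"tz":7,"rz":3},{"tx":87,"ty":-69,"tz":14,"rz":6},{"tx":131,"ty":-103,"tz":21,"rz":9},{"tx":175,"ty":-137,"tz":28,"rz":12},{"tx":219,"ty":-172,"tz":36,"rz":15},{"tx":262,"ty":-206,"tz":43,"rz":18},{"tx":306,"ty":-240,"tz":50,"rz":21},{"tx":350,"ty":-275,"tz":57,"rz":23},{"tx":394,"ty":-309,"tz":64,"rz":25},{"tx":437,"ty":-344,"tz":71,"rz":25.3}]'
python3 -c "
from h import *
togo([.479,-.1235,.16])"
```

```text
shift mm [ 437.4 -343.6   71.2] turn [-0.1  0.  25.3]invalid input at $[0]: expected keys tx, ty, tz, rx, ry, rz, grip
```

```bash
python3 -m handwheel '[{"tx":87,"ty":-69,"tz":14,"rx":0,"ry":0,"rz":6,"grip":1},{"tx":175,"ty":-137,"tz":28,"rx":0,"ry":0,"rz":12,"grip":1},{"tx":262,"ty":-206,"tz":43,"rx":0,"ry":0,"rz":18,"grip":1},{"tx":350,"ty":-275,"tz":57,"rx":0,"ry":0,"rz":23,"grip":1},{"tx":437,"ty":-344,"tz":71,"rx":0,"ry":0,"rz":25.3,"grip":1},{"tx":437,"ty":-344,"tz":71,"rx":0,"ry":0,"rz":25.3,"grip":1},{"tx":437,"ty":-344,"tz":71,"rx":0,"ry":0,"rz":25.3,"grip":1},{"tx":437,"ty":-344,"tz":71,"rx":0,"ry":0,"rz":25.3,"grip":1},{"tx":437,"ty":-344,"tz":71,"rx":0,"ry":0,"rz":25.3,"grip":1},{"tx":437,"ty":-344,"tz":71,"rx":0,"ry":0,"rz":25.3,"grip":1}]'
python3 -c "
from h import *
togo([.479,-.1235,.16])"
```

```text
time: 1.1
tcp_pos: [0.442, -0.1687, 0.1678]
tool_rot: [0.0, 0.995, -0.104, 0.0]
contact_force: [-0.0, -1.2, -0.4]
width: 0.997
finger_force: 0.0
shift mm [ 26.8 -51.8   7.8] turn [ 0. -0.  0.]
```

```bash
python3 -m handwheel '[{"tx":26,"ty":-50,"tz":7,"rx":0,"ry":0,"rz":0,"grip":1},{"tx":26,"ty":-50,"tz":7,"rx":0,"ry":0,"rz":0,"grip":1},{"tx":26,"ty":-50,"tz":7,"rx":0,"ry":0,"rz":0,"grip":1},{"tx":26,"ty":-50,"tz":7,"rx":0,"ry":0,"rz":0,"grip":1},{"tx":26,"ty":-50,"tz":7,"rx":0,"ry":0,"rz":0,"grip":1}]'
python3 - <<'E'
from h import *
f=grab_frame('wrist');cv2.imwrite('pics/d.png',f['image']);P=pts(f)
togo([.479,-.1235,.16])
hsv=cv2.cvtColor(f['image'],cv2.COLOR_BGR2HSV)
c=np.array([.479,-.1235,0]);n=np.array([-A[1],A[0],0])
s=(P-c)@A;t=(P-c)@n
m=(P[...,2]>.045)&(P[...,2]<.075)&(abs(t)<.045)&(s>-.09)&(s<.2)
for s0 in np.arange(-.08,.2,.005):
    b=m&(abs(s-s0)<.0025)
    if b.sum():print(round(s0,3),b.sum(),'z',np.median(P[b][:,2]).round(4),'t',np.percentile(t[b],[1,50,99]).round(4),np.median(hsv[b][:,1:],axis=0))
E
```

```text
time: 1.6
tcp_pos: [0.4764, -0.1282, 0.1612]
tool_rot: [0.0, 0.995, -0.105, 0.0]
contact_force: [0.3, 0.5, 0.7]
width: 0.999
finger_force: 0.0
shift mm [ 1.5 -5.1  1.2] turn [ 0.  -0.  -0.1]
-0.08 143 z 0.057 t [-0.0327  0.0229  0.0324] [21. 98.]
-0.075 138 z 0.057 t [-0.0325  0.0228  0.0322] [20. 97.]
-0.07 140 z 0.0571 t [-0.0323 -0.0231  0.032 ] [20. 97.]
-0.065 153 z 0.057 t [-0.0332 -0.0231  0.0327] [20. 97.]
-0.06 143 z 0.057 t [-0.0329  0.0228  0.0325] [21. 98.]
-0.055 299 z 0.057 t [-0.0326  0.0001  0.0321] [21. 97.]
-0.05 463 z 0.0572 t [-0.0325  0.0001  0.0314] [22. 98.]
-0.045 561 z 0.056 t [-0.0323  0.      0.0317] [10. 87.]
-0.04 220 z 0.0583 t [-0.0149 -0.0007  0.0142] [  8. 219.]
-0.035 218 z 0.0582 t [-0.0148 -0.      0.0141] [  8. 219.]
-0.03 228 z 0.0582 t [-0.0148 -0.0008  0.0139] [  8. 220.]
-0.025 229 z 0.0582 t [-0.0147 -0.0001  0.0138] [  8. 220.]
-0.02 232 z 0.0582 t [-0.0147 -0.0005  0.0146] [  8. 220.]
-0.015 245 z 0.0581 t [-0.0154 -0.0001  0.0144] [  8. 220.]
-0.01 248 z 0.0583 t [-0.0153 -0.0005  0.0143] [  9. 220.]
-0.005 249 z 0.0582 t [-0.0152 -0.0009 
[... 897 characters left out ...]
0.075 455 z 0.0627 t [-0.0208 -0.0007  0.0186] [ 20. 166.]
0.08 477 z 0.0629 t [-0.0206 -0.0013  0.0184] [ 22. 167.]
0.085 482 z 0.0633 t [-0.0205 -0.0008  0.0184] [ 26. 164.]
0.09 519 z 0.0633 t [-0.0204 -0.0008  0.0188] [ 26. 165.]
0.095 513 z 0.0633 t [-0.0203 -0.0002  0.0187] [ 27. 166.]
0.1 497 z 0.0633 t [-0.0209 -0.0015  0.0185] [ 27. 166.]
0.105 548 z 0.0633 t [-0.0207 -0.0015  0.0184] [ 28. 166.]
0.11 516 z 0.0633 t [-0.0206 -0.0009  0.0187] [ 28. 166.]
0.115 550 z 0.0633 t [-0.0205 -0.0009  0.0186] [ 28.  165.5]
0.12 534 z 0.0628 t [-0.0205 -0.0012  0.0185] [ 23. 166.]
0.125 532 z 0.0626 t [-0.0209 -0.0013  0.0183] [ 17. 167.]
0.13 20 z 0.058 t [-0.0078 -0.0016  0.0058] [ 11. 226.]
```

View pics/d.png

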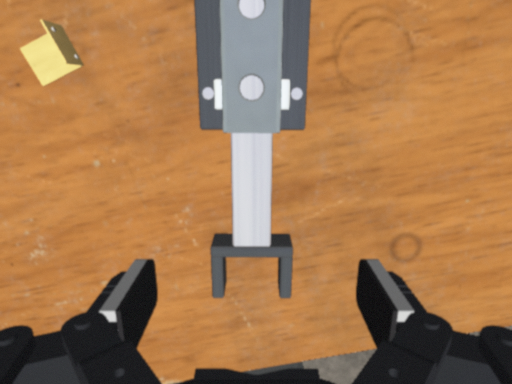

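The close view shows the bare tube from (252,133) to (252,240), aligned with the gripper. The bare length is 86.5 mm, so the joint is at about 0.012 and needs about 38 mm of draw.

```bash
python3 -m handwheel '[{"tx":-1.5,"ty":-4.5,"tz":40,"rx":0,"ry":0,"rz":0,"grip":1},{"tx":-1.5,"ty":-4.5,"tz":80,"rx":0,"ry":0,"rz":0,"grip":1},{"tx":-1.5,"ty":-4.5,"tz":115,"rx":0,"ry":0,"rz":0,"grip":1},{"tx":-1.5,"ty":-4.5,"tz":135,"rx":0,"ry":0,"rz":0,"grip":1},{"tx":-1.5,"ty":-4.5,"tz":142,"rx":0,"ry":0,"rz":0,"grip":1},{"tx":-1.5,"ty":-4.5,"tz":142,"rx":0,"ry":0,"rz":0,"grip":1},{"tx":-1.5,"ty":-4.5,"tz":142,"rx":0,"ry":0,"rz":0,"grip":1}]' 40
python3 -c "
from h import *
togo([.4761,-.1235,.019])"
```

```text
time: 2.35
tcp_pos: [0.477, -0.123, 0.0202]
tool_rot: [0.0, 0.995, -0.104, 0.001]
contact_force: [0.7, -0.3, -0.3]
width: 1.003
finger_force: 0.0
shift mm [-0.7  0.7  1.2] turn [ 0.  -0.1 -0. ]
```

Centred and free. I'll close on the tube.

```bash
python3 -m handwheel '[{"tx":0,"ty":0,"tz":0,"rx":0,"ry":0,"rz":0,"grip":0.6},{"tx":0,"ty":0,"tz":0,"rx":0,"ry":0,"rz":0,"grip":0.45},{"tx":0,"ty":0,"tz":0,"rx":0,"ry":0,"rz":0,"grip":0.2},{"tx":0,"ty":0,"tz":0,"rx":0,"ry":0,"rz":0,"grip":0.2},{"tx":0,"ty":0,"tz":0,"rx":0,"ry":0,"rz":0,"grip":0.2},{"tx":0,"ty":0,"tz":0,"rx":0,"ry":0,"rz":0,"grip":0.2},{"tx":0,"ty":0,"tz":0,"rx":0,"ry":0,"rz":0,"grip":0.2},{"tx":0,"ty":0,"tz":0,"rx":0,"ry":0,"rz":0,"grip":0.2},{"tx":0,"ty":0,"tz":0,"rx":0,"ry":0,"rz":0,"grip":0.2},{"tx":0,"ty":0,"tz":0,"rx":0,"ry":0,"rz":0,"grip":0.2}]' 40
```

```text
time: 3.35
tcp_pos: [0.4767, -0.1243, 0.0198]
tool_rot: [0.002, 0.995, -0.104, 0.001]
contact_force: [-5.6, -19.4, 6.5]
width: 0.348
finger_force: 43.0
```

It's gripped at a width of 0.348, about 30 mm, with some side force. I'll ease 1 mm sideways to relieve it, then draw 28 mm.

```bash
python3 -m handwheel '[{"tx":0,"ty":1,"tz":0,"rx":0,"ry":0,"rz":0,"grip":0.2},{"tx":-3,"ty":1,"tz":0,"rx":0,"ry":0,"rz":0,"grip":0.2},{"tx":-7,"ty":1,"tz":0,"rx":0,"ry":0,"rz":0,"grip":0.2},{"tx":-12,"ty":1,"tz":0,"rx":0,"ry":0,"rz":0,"grip":0.2},{"tx":-17,"ty":1,"tz":0,"rx":0,"ry":0,"rz":0,"grip":0.2},{"tx":-22,"ty":1,"tz":0,"rx":0,"ry":0,"rz":0,"grip":0.2},{"tx":-26,"ty":1,"tz":0,"rx":0,"ry":0,"rz":0,"grip":0.2},{"tx":-28,"ty":1,"tz":0,"rx":0,"ry":0,"rz":0,"grip":0.2},{"tx":-28,"ty":1,"tz":0,"rx":0,"ry":0,"rz":0,"grip":0.2}]' 40
```

```text
time: 4.25
tcp_pos: [0.4493, -0.1184, 0.0198]
tool_rot: [0.001, 0.995, -0.104, 0.001]
contact_force: [-2.4, -7.3, 7.3]
width: 0.345
finger_force: 42.8
```

```bash
python3 -m handwheel '[{"tx":-1,"ty":0.4,"tz":0,"rx":0,"ry":0,"rz":0,"grip":0.2},{"tx":-2,"ty":0.4,"tz":0,"rx":0,"ry":0,"rz":0,"grip":0.2},{"tx":-3,"ty":0.4,"tz":0,"rx":0,"ry":0,"rz":0,"grip":0.2},{"tx":-4,"ty":0.4,"tz":0,"rx":0,"ry":0,"rz":0,"grip":0.2},{"tx":-5,"ty":0.4,"tz":0,"rx":0,"ry":0,"rz":0,"grip":0.2},{"tx":-6,"ty":0.4,"tz":0,"rx":0,"ry":0,"rz":0,"grip":0.2},{"tx":-7,"ty":0.4,"tz":0,"rx":0,"ry":0,"rz":0,"grip":0.2},{"tx":-8,"ty":0.4,"tz":0,"rx":0,"ry":0,"rz":0,"grip":0.2}]' 40
python3 - <<'E'
from h import *
f=grab_frame('wrist');cv2.imwrite('pics/e.png',f['image'])
E
```

```text
time: 5.05
tcp_pos: [0.4417, -0.1168, 0.0198]
tool_rot: [0.0, 0.995, -0.104, 0.001]
contact_force: [2.3, -3.6, 7.9]
width: 0.35
finger_force: 43.1
```

View pics/e.png

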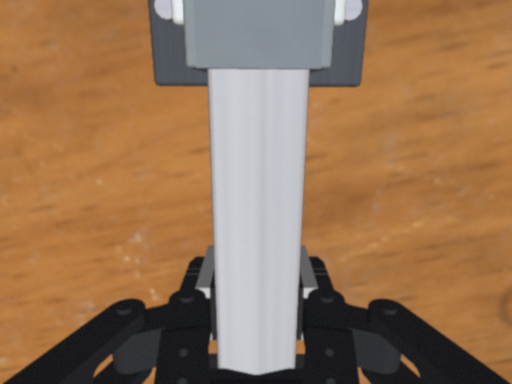

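The wrist view shows the tube gripped and drawn out, but the holes are out of frame. I'll continue in small steps, watching the pulling force and a side-view crop.

```bash
python3 -m handwheel '[{"tx":-0.5,"ty":0,"tz":0,"rx":0,"ry":0,"rz":0,"grip":0.2},{"tx":-1,"ty":0,"tz":0,"rx":0,"ry":0,"rz":0,"grip":0.2},{"tx":-1.5,"ty":0,"tz":0,"rx":0,"ry":0,"rz":0,"grip":0.2},{"tx":-2,"ty":0,"tz":0,"rx":0,"ry":0,"rz":0,"grip":0.2},{"tx":-2,"ty":0,"tz":0,"rx":0,"ry":0,"rz":0,"grip":0.2}]' 40
python3 - <<'E'
from h import *
f=grab_frame('side');cv2.imwrite('pics/f.png',cv2.resize(f['image'][215:295,140:345],None,fx=3.8,fy=3.8,interpolation=2))
E
```

```text
time: 5.6
tcp_pos: [0.4401, -0.1165, 0.0198]
tool_rot: [0.001, 0.995, -0.104, 0.001]
contact_force: [6.6, -3.5, 3.9]
width: 0.347
finger_force: 42.5
```

View pics/f.png

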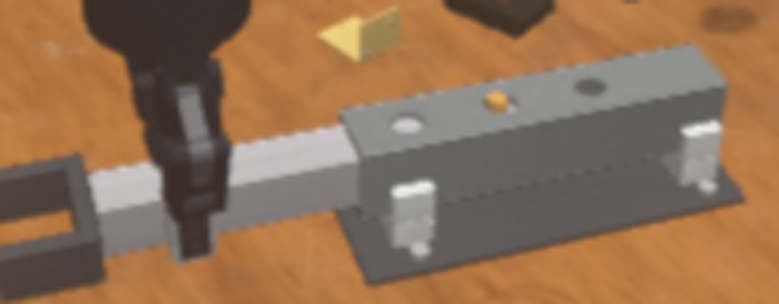

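The side crop shows the brass button standing up through the middle hole at (497,102). I'll release and lift.

```bash
python3 -m handwheel '[{"tx":0,"ty":0,"tz":0,"rx":0,"ry":0,"rz":0,"grip":1},{"tx":0,"ty":0,"tz":0,"rx":0,"ry":0,"rz":0,"grip":1},{"tx":0,"ty":0,"tz":0,"rx":0,"ry":0,"rz":0,"grip":1},{"tx":0,"ty":0,"tz":0,"rx":0,"ry":0,"rz":0,"grip":1},{"tx":0,"ty":0,"tz":0,"rx":0,"ry":0,"rz":0,"grip":1},{"tx":0,"ty":0,"tz":0,"rx":0,"ry":0,"rz":0,"grip":1},{"tx":0,"ty":0,"tz":0,"rx":0,"ry":0,"rz":0,"grip":1}]'
python3 -m handwheel '[{"tx":0,"ty":0,"tz":-20,"rx":0,"ry":0,"rz":0,"grip":1},{"tx":0,"ty":0,"tz":-60,"rx":0,"ry":0,"rz":0,"grip":1},{"tx":0,"ty":0,"tz":-100,"rx":0,"ry":0,"rz":0,"grip":1},{"tx":0,"ty":0,"tz":-140,"rx":0,"ry":0,"rz":0,"grip":1},{"tx":0,"ty":0,"tz":-140,"rx":0,"ry":0,"rz":0,"grip":1},{"tx":0,"ty":0,"tz":-140,"rx":0,"ry":0,"rz":0,"grip":1}]'
python3 - <<'E'
from h import *
f=grab_frame('side');cv2.imwrite('pics/g.png',cv2.resize(f['image'][170:295,140:345],None,fx=3.8,fy=3.8,interpolation=2))
E
```

```text
time: 6.35
tcp_pos: [0.439, -0.1158, 0.019]
tool_rot: [-0.0, 0.995, -0.104, -0.0]
contact_force: [-0.5, -1.2, 0.9]
width: 0.999
finger_force: 0.0
time: 6.95
tcp_pos: [0.4392, -0.116, 0.1596]
tool_rot: [0.0, 0.995, -0.104, 0.001]
contact_force: [-0.2, 0.3, -0.9]
width: 1.003
finger_force: 0.0
```

View pics/g.png

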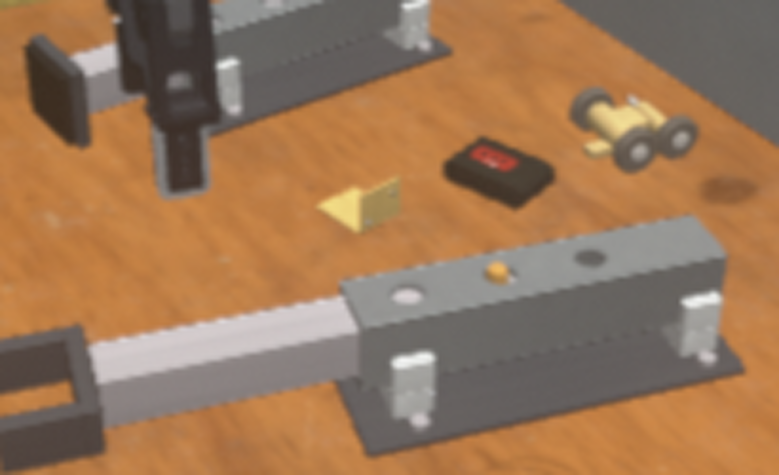

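The button is up in the middle hole at (497,272), and the gripper is clear above the prop.

```bash
python3 -c "
from h import *
print(order.job_done())"
```

```text
the job is handed in; nothing more can be done
None
```

The fork prop's tube is drawn out with its button up through the middle hole, the flat-pad prop was not touched, and the job was handed in at about 7 s with the gripper clear (the hand-in returned no verdict).

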